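Dispense weld-on balls from the bench hopper

TASK

Pull out the orange-handled slide gate at the base of the bench hopper so that all four brass balls roll into the blue cup at its spout, then push the gate shut until it presses firmly on the sprung buffer hidden in the yellow housing (hold it there for half a second with 10 to 18 N on the buffer, and never more than 20). After that put the blue cup, with its balls and kept upright, down in the blue bay, and leave the red cup, the tin and the brush where they are.

Things in the scene. Friction and masses are not known exactly. Their poses are not given: they have to be found in the camera images.
- hopper: Grey steel hopper bolted to the bench on a plate 180 (x) x 150 (y) x 8 mm; origin: centre of the plate's underside. Own axes: z up, ramp falls (8 deg) to +y, gate pulls out to -x. Bin on top: x +-62, y -92 to +36, z 168 to 212 mm, narrowing at 45 deg to a channel 38 mm wide outside, z 70 to 125 mm.
- gate (a joint): Slide gate, m, growing as it is pulled out along the hopper's -x: 0.055 = fully out against a stop. Balls pass from 0.045 on. Starts at 0.018 to 0.022, just off the buffer. The buffer is first met somewhere between 0.016 and -0.010, differently each time and unseen; it resists 10 N per mm from there. Besides, the gate slides with 5 N of friction, lightly damped; let go, it springs back 1 to 3 mm.
- gate_grip (a point): Grip point in the orange gate handle; moves with it; axes as the hopper's. With the gate at 0: x -77, y 40, z 94 mm in the hopper's frame. Upright tab 10 mm thick (y), 30 high, 45 long (x: 28 inboard to 17 mm outboard of here), 35 mm free on both sides. The bin is in the way of a gripper straight above it when shut: tilt 40 to 45 deg, fingers pointing to the hopper's +x and down.
- buffer_housing: Yellow box 62 x 24 x 30 mm on the hopper's side away from the handle; origin at x 34, y 40, z 110 mm in the hopper's frame (middle of its open inner end), axes as the hopper's. It hides the sprung buffer that the gate's nose runs onto at the end of the shutting push. The force on the buffer is what counts: the push on the handle less the 5 N of friction.
- spout_lip (a point): Middle of the end edge of the ramp, where the balls drop off: x 0, y 95, z 68 mm in the hopper's frame, axes as the hopper's. The spout is 38 mm wide outside; its sides reach 92 mm above the bench.
- blue_cup_mid (a point): Centre, half-way up, of the loose blue plastic cup: open, straight, round, 66 mm outside diameter, 62 high, wall 3, floor 4 mm, 80 to 170 g empty. It starts on the bench just past the spout, 1 to 5 mm clear of its lip and with the rim 6 mm lower than the lip. z up.
- blue_bay_floor (a point): Centre of the inner floor, 5 mm above the bench, of the fixed blue square tray (88 mm outside, 80 inside, rim 12 mm above the bench): the blue cup's place, empty. Three such bays stand in a row along x on the robot's left, about 110 mm apart, in any order.
- yellow_bay_floor (a point): The same point of the yellow bay, same tray, empty: not for the blue cup.
- red_bay_floor (a point): The same point of the red bay, same tray; the red cup stands in it.
- red_cup_mid (a point): Centre, half-way up, of the red cup, same size as the blue one, standing in the red bay. Leave it.
- tin: Tin can with a paper label, 68 mm diameter, 75 mm high, loose on the bench; origin at the centre of its underside. Leave it.
- brush: Brush lying on the bench on the robot's right. Leave it.
- ball0_center (a point): Centre of brass ball 0: 22 mm diameter, 44 g, loose; the four lie in a row on the hopper's ramp behind the gate.
- ball1_center (a point): Centre of brass ball 1: 22 mm diameter, 44 g, loose; the four lie in a row on the hopper's ramp behind the gate.
- ball2_center (a point): Centre of brass ball 2: 22 mm diameter, 44 g, loose; the four lie in a row on the hopper's ramp behind the gate.
- ball3_center (a point): Centre of brass ball 3: 22 mm diameter, 44 g, loose; the four lie in a row on the hopper's ramp behind the gate.
There are look-alikes about, which are no part of the job. There is more than one size of the part that bears blue_cup_mid; the job needs the smallest.

How it is judged:
By the outcome, as a careful person would: the job done as asked, in the order asked, and still so for the second after the job is handed in, with the robot touching nothing.
It also fails if it takes over 72 s, if anything falls off the work surface, if the arm or the gripper's body presses on something with over 40 N, if the wrist force passes 120 N, or if a joint passes its speed limit or range.

ROBOT

A 6-joint arm with a two-finger parallel gripper is mounted at the origin on the work surface. World frame = base frame: x ahead of the robot, y to its left, z up, the work surface at z = 0. Lengths are in m, angles in degrees, forces in N, time in s.
With the tool pointing down it reaches from about 0.3 to 0.75 m from the base axis. Payload 8.5 kg.
Tool frame: the origin (TCP) lies midway between the tips of the shut fingers; the grasp point (between the pads) lies env.tcp_to_grasp behind it (env.tcp_to_grasp is the distance from the TCP to the grasp point, in m); z points along the fingers, y is the line along which they close (so a half turn about z gives the same grasp; the last joint's range is limited). The gripper opens to 85 mm and grips with 20 to 120 N. Pads are 22 mm wide; open, the fingers measure 114 mm over their backs; the gripper's body (76 mm by 85 mm) begins 54 mm behind the grasp point. The pads swing forward as they close: fully open they stand 13 mm farther back than shut.
Start: joints at [61.748, 21.807, 74.336, -0, 83.858, -12.336], TCP at [0.151, 0.529, 0.231] pointing down, gripper open.
Joint ranges: [-178.18, 178.18], [-50.72, 133.34], [12.68, 142.11], [-81.47, 261.47], [9.98, 163.14], [-165.26, 165.26]. Speed limits (degrees/s): [136.94, 136.94, 180, 180, 180, 180].

INTERFACE

Orientations are given as a 3x3 rotation matrix whose columns are the frame's x, y, z axes.
In Python, from rig import observe, optics, job, env gives the robot as it stands. The module is installed in compiled form; this text tells all that it offers.
- The arm moves only by the shell command python3 -m jog 'ROWS' [FORCE]. ROWS is JSON, a list of rows, each a list of 7 numbers: the turn, a rotation vector about the tool's x, y, z in rad, then the shift along the tool's x, y, z in m, then the opening in per cent of the stroke, from 0 (shut) to 100 (fully open). A call has 1 to 10 rows; each row shifts and turns the commanded pose from where the row before left it, along the tool's axes as they then stand; what a row does not reach is not made up. A row lasts 1/8 s, in which the tool goes at most 62.5 mm and 10.7 degrees, less where a joint would pass 70% of its speed; a pose out of reach is approached as far as the arm can. A call is refused whole if a number of a shift passes 0.0625 or a number of a turn 0.188, either way. A call with a gripper value outside its range is refused whole. The fingers move at their own pace and stop on an object; FORCE is the grip in N (left out, the last holds). Time passes only in rows, so rows that do not move let the fingers close. It gives the time, the measured TCP pose, the force, the opening and the grip force at its end, in the units of the state.
- observe(): the state, without advancing time (a new reading comes with each control period).
- optics.get_image(name): name is "side" or "top" or "wrist"; returns a dict with "pixels" (400x640x3 uint8, red, green, blue), "mtx" (3x3 intrinsics, pixels), "rvec" (rotation vector, rad) and "tvec" (3), from world to camera coordinates, as OpenCV has them. Camera axes: x right, y down, z forward; pixel columns grow to the right and rows downward; lengths in m; the calibration is good to about 2 mm. The wrist camera is an equidistant fisheye: a pixel r from the principal point sees the ray r / f radians off the axis. A picture is of the moment at which its call begins. There is no depth.
- job.close_job(): hands the job in; it is judged then, once.
The state is a dict: "time_s": time; "q": joint angles; "qvel": joint speeds; "joint_efforts": joint torques, N m; "position": TCP position; "tool_rot": TCP orientation; "ft_force": force on the tool from outside, world axes, zero at the start; "wrist_torque": the same for the moment, N m; "grip_width": finger opening in m; "gripper_force": force on a finger pad.
Only numpy, scipy, OpenCV 4.12 (cv2) and the standard library are available. Lean on these libraries where they do the work, as an engineer would, in place of code of your own. Each camera call takes 0.05 s, during which the arm holds its last target. There are 200 camera calls.

## Working session

There is one attempt and no reset: what is moved stays moved. The work goes in short steps, Python scripts to look and compute and a shell command to move; the robot and the scene stay as the last step left them, time stands still between calls to the robot, and variables do not carry over. Pictures are saved under pics/ and viewed, at most 13 in all, crops included, and the job is handed in when it is done.

```bash
mkdir -p pics; ls; python3 - <<'E'
from rig import observe, optics, job, env
import cv2,pickle
print(env.tcp_to_grasp, {k:v for k,v in observe().items()})
for n in("side","top","wrist"):
    d=optics.get_image(n); cv2.imwrite(f"pics/{n}0.png",d["pixels"][:,:,::-1]); pickle.dump(d,open(f"pics/{n}0.pkl","wb")); print(n,d["mtx"].tolist(),d["rvec"],d["tvec"])
E
```

```text
pics
0.0187 {'time_s': 0.0, 'q': array([ 6.17473006e+01,  2.18410339e+01,  7.43860669e+01, -8.89329970e-04,
        8.38587244e+01, -1.23373176e+01]), 'qvel': array([ 0.04154859,  0.01489271,  0.062664  , -0.05137332,  0.04302538,
       -0.02975455]), 'joint_efforts': array([-1.83156066e-03, -4.48464060e+01, -2.31276011e+01, -2.89856471e-04,
        4.83089898e-03, -2.04180992e-06]), 'position': array([0.15069209, 0.52863637, 0.23070365]), 'tool_rot': array([[-9.61668080e-01,  2.74215281e-01, -6.95468175e-04],
       [ 2.74215994e-01,  9.61667213e-01, -1.32678527e-03],
       [ 3.04984146e-04, -1.46663554e-03, -9.99998878e-01]]), 'ft_force': array([-0.73528946,  0.32738471,  0.40375791]), 'wrist_torque': array([ 0.00144594, -0.01321289,  0.00400543]), 'gripper_force': 0.0, 'grip_width': 0.08531898645931903}
side [[407.40394687632903, 0.0, 319.1586538051216], [0.0, 407.40394687632903, 204.74464810300015], [0.0, 0.0, 1.0]] [ 2.27743733 -0.8843917   0.33902791] [-0.4108073   0.32385796  0.83761347]
top [[397.07836654222723, 0.0, 317.69136673713865], [0.0, 397.07836654222723, 198.8148506013527], [0.0, 0.0, 1.0]] [ 2.19888797 -2.15662114  0.07834929] [-0.04216952  0.50713026  0.92575102]
wrist [[309.70691628693146, 0.0, 318.357087526047], [0.0, 309.70691628693146, 196.85890885936485], [0.0, 0.0, 1.0]] [-2.30632815 -1.74071259 -0.26259844] [-0.55114384 -0.03778074  0.37989635]
```

View pics/top0.png

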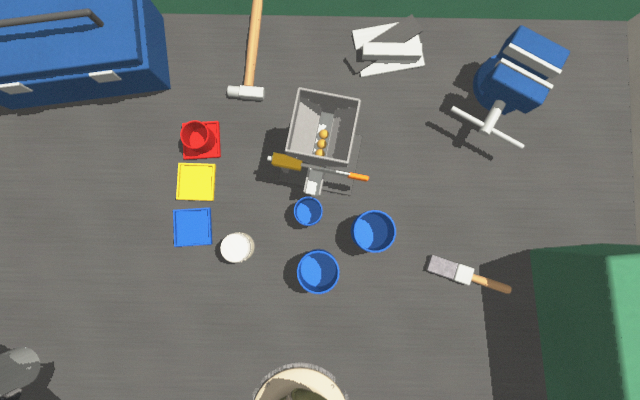

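View pics/side0.png

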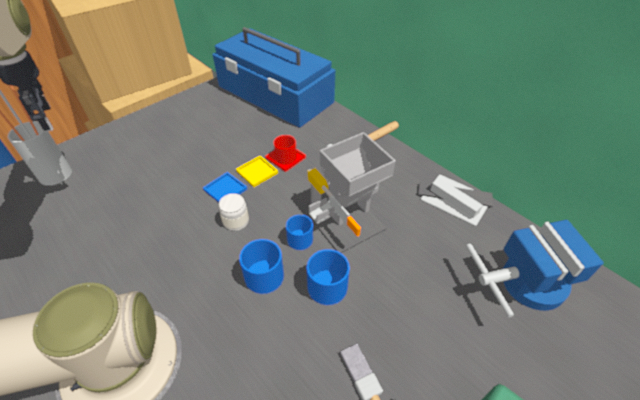

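Top view: smallest blue cup is at (308,212); the look-alikes are the larger cups at (375,231) and (318,272). The orange handle is at (360,177), with the similar-coloured yellow housing at (287,161). Blue bay is at (193,228), yellow at (196,182), and red, with its cup, at (200,139). The tin is at (237,248). I'll check with one enlarged crop of each view.

```bash
cat > h.py <<'E'
import numpy as np,cv2,pickle
def load(n): return pickle.load(open(f"pics/{n}.pkl","rb"))
def proj(d,P): return cv2.projectPoints(np.array(P,float).reshape(-1,1,3),d["rvec"],d["tvec"],d["mtx"],None)[0][:,0]
def back(d,uv,z):
    R=cv2.Rodrigues(d["rvec"])[0]; r=R.T@np.linalg.solve(d["mtx"],[uv[0],uv[1],1]); c=-R.T@d["tvec"].ravel()
    return c+r*(z-c[2])/r[2]
E
python3 - <<'E'
import cv2
a=cv2.imread("pics/top0.png")[80:240,260:400]; cv2.imwrite("pics/tc.png",cv2.resize(a,None,fx=3.5,fy=3.5,interpolation=2))
a=cv2.imread("pics/side0.png")[125:275,270:410]; cv2.imwrite("pics/sc.png",cv2.resize(a,None,fx=4,fy=4,interpolation=2))
E
```

```text
(no output)
```

View pics/tc.png

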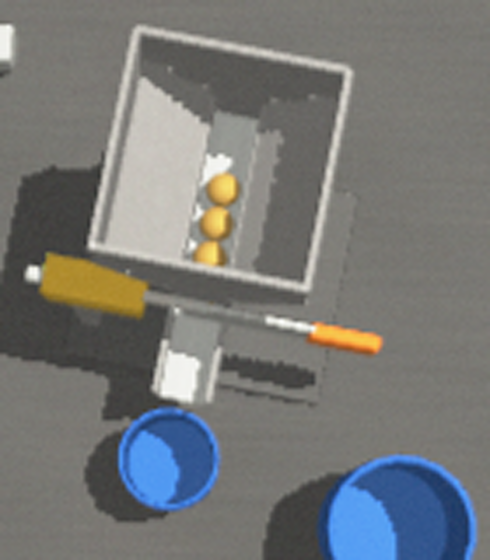

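View pics/sc.png

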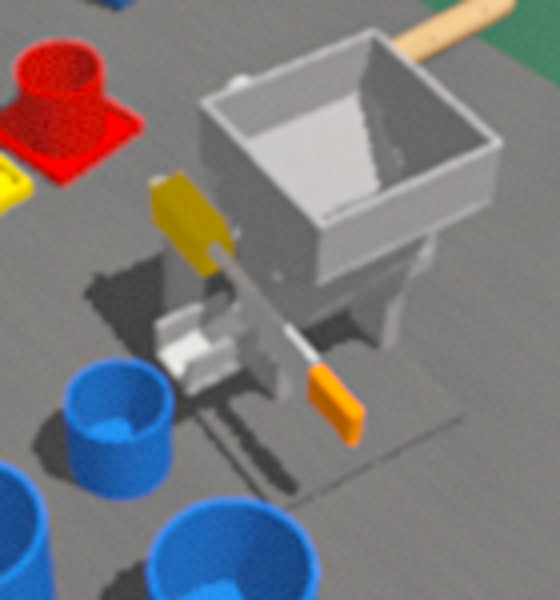

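The crops confirm it. Top crop: bin rim corners (138,26), (353,69), (308,291), (90,247), orange tab end (382,345), and the small blue cup at (169,459) directly under the spout lip (185,400). The side crop agrees, with the orange tab at (337,403).

```bash
python3 - <<'E'
from h import *
from scipy.optimize import least_squares
t,s=load("top0"),load("side0")
T=lambda p:np.array(p)/3.5+[260,80]; S=lambda p:np.array(p)/4+[270,125]
bc=[(62,-92,212),(-62,-92,212),(-62,36,212),(62,36,212)]
ot=[T(p) for p in[(138,26),(353,69),(308,291),(90,247)]]+[T((317,402))]
os=[S(p) for p in[(375,30),(498,143),(322,225),(205,103)]]+[S((290,508)),S((462,415))]
mt=bc+[(-90,75,8)]; ms=bc+[(-90,75,8),(-90,-75,8)]
def W(p,m):
    c,n=np.cos(p[2]),np.sin(p[2]); m=np.array(m)/1000
    return np.c_[p[0]+c*m[:,0]-n*m[:,1],p[1]+n*m[:,0]+c*m[:,1],m[:,2]]
f=lambda p:np.r_[(proj(t,W(p,mt))-ot).ravel(),(proj(s,W(p,ms))-os).ravel()]
r=least_squares(f,[.6,0,1.4],loss='soft_l1'); p=r.x; print("hopper",p[:2],np.degrees(p[2]),np.round(f(p),1))
# gate: tab far end, predicted pixels for openings
for g in(.015,.02,.025):
    e=W(p,[(-94-g*1e3,40,109),(-49-g*1e3,40,109)]); print(g,np.round((proj(t,e)-[260,80])*3.5),np.round((proj(s,e)-[270,125])*4))
print("grip@20",W(p,[(-97,40,94)]),"lip",W(p,[(0,95,68)]),"ball",W(p,[(0,131,31)]))
print("cup top",back(t,T((169,459)),.062),"side",back(s,S((119,403)),.062))
for n,uv in dict(blue=(193,228),yel=(196,182),red=(200.5,140)).items(): print(n,back(t,uv,.012))
for n,uv in dict(blue=(226,188),yel=(257,171)).items(): print(n,back(s,uv,.012))
print("tin",back(t,(237,247),.075),back(t,(308,272),.0))
print("big",back(t,(375,230),.09),back(t,(318,271),.09))
from rig import observe
E
```

```text
hopper [ 0.60875301 -0.0374776 ] 79.63562251396282 [-0.5 -0.9  0.8 -0.8  0.9 -0.  -0.4 -0.2  0.5  0.5 -0.4 -0.4  1.   0.2
 -0.9  0.8 -1.9 -0.5 -4.1  0.9  0.6 -1. ]
0.015 [[372. 340.]
 [301. 326.]] [[349. 407.]
 [305. 356.]]
0.02 [[380. 342.]
 [309. 327.]] [[354. 412.]
 [310. 362.]]
0.025 [[388. 343.]
 [317. 329.]] [[360. 418.]
 [314. 367.]]
grip@20 [[ 0.55195464 -0.12569859  0.094     ]] lip [[ 0.51530308 -0.02038638  0.068     ]] ball [[ 0.47989047 -0.0139097   0.031     ]]
cup top [ 0.47605506 -0.01185005  0.062     ] side [ 0.47723922 -0.01660437  0.062     ]
blue [0.43273991 0.26459687 0.012     ]
yel [0.54355721 0.26226427 0.012     ]
red [0.64660478 0.25580285 0.012     ]
blue [0.43721323 0.25926718 0.012     ]
yel [0.54368926 0.25619066 0.012     ]
tin [0.39260053 0.14454839 0.075     ] [ 0.33302757 -0.01239665  0.        ]
big [ 0.436264  -0.1596237  0.09     ] [ 0.34500544 -0.03662294  0.09      ]
```

```bash
python3 -m jog '[[0,0,0.184,0,0,0,40],[0,0,0.184,0,0,0,40],[0,0,0.184,0,0,0,40],[0,0,0.184,0,0,0,40],[0,0,0.184,0,0,0,40],[0,0,0.184,0,0,0,40],[0,0,0.184,0,0,0,40],[0,0,0.184,0,0,0,40]]' && python3 -m jog '[[0,0,0,-0.04,0.032,-0.001,40],[0,0,0,-0.04,0.032,-0.001,40],[0,0,0,-0.04,0.032,-0.001,40],[0,0,0,-0.04,0.032,-0.001,40],[0,0,0,-0.04,0.032,-0.001,40],[0,0,0,-0.04,0.032,-0.001,40],[0,0,0,-0.04,0.032,-0.001,40],[0,0,0,-0.04,0.032,-0.001,40]]' && python3 -m jog '[[0,0,0,-0.04,0.032,-0.001,40],[0,0,0,-0.04,0.032,-0.001,40],[0,0,0,-0.04,0.032,-0.001,40],[0,0,0,-0.04,0.032,-0.001,40],[0,0,0,-0.04,0.032,-0.001,40],[0,0,0,-0.04,0.032,-0.001,40],[0,0,0,-0.04,0.032,-0.001,40],[0,0,0,-0.04,0.032,-0.001,40],[0,0,0,0,0,0,40]]'
```

```text
time_s: 1.15
position: [0.1508, 0.5288, 0.2311]
tool_rot: [[0.184, 0.983, -0.0], [0.983, -0.184, -0.001], [-0.001, -0.0, -1.0]]
ft_force: [1.2, -0.1, 0.6]
grip_width: 0.0339
gripper_force: 0.0
time_s: 2.15
position: [0.3462, 0.1669, 0.2394]
tool_rot: [[0.178, 0.984, 0.0], [0.984, -0.178, 0.0], [0.0, 0.0, -1.0]]
ft_force: [0.2, 0.4, 0.7]
grip_width: 0.0342
gripper_force: 0.0
time_s: 3.28
position: [0.5413, -0.1948, 0.246]
tool_rot: [[0.181, 0.983, -0.001], [0.983, -0.181, 0.0], [0.0, -0.001, -1.0]]
ft_force: [0.3, 0.8, -0.4]
grip_width: 0.0342
gripper_force: 0.0
```

```bash
python3 -m jog '[[0,0.183,0,0,0,0,40],[0,0.183,0,0,0,0,40],[0,0.183,0,0,0,0,40],[0,0.183,0,0,0,0,40],[0,0,0,-0.017,-0.001,0.036,40],[0,0,0,-0.017,-0.001,0.036,40],[0,0,0,-0.017,0,0.036,40],[0,0,0,0,0,0,40]]'; python3 - <<'E'
from rig import *
import cv2,pickle,numpy as np
d=optics.get_image("wrist"); pickle.dump(d,open("pics/w1.pkl","wb")); cv2.imwrite("pics/w1.png",d["pixels"][:,:,::-1])
R=cv2.Rodrigues(d["rvec"])[0]
s=observe()
for nm,P in dict(grip=[.5516,-.1277,.094],tcp=s["position"]).items():
    c=R@np.array(P)+d["tvec"].ravel(); th=np.arctan2(np.hypot(c[0],c[1]),c[2]); v=c[:2]/np.hypot(*c[:2]); print(nm,v*th*d["mtx"][0,0]+d["mtx"][:2,2])
E
```

```text
time_s: 4.28
position: [0.5439, -0.1561, 0.1315]
tool_rot: [[0.134, 0.984, 0.115], [0.73, -0.177, 0.661], [0.671, -0.005, -0.742]]
ft_force: [-0.6, -0.0, 1.2]
grip_width: 0.0342
gripper_force: 0.0
grip [323.32777908 228.22462235]
tcp [321.399254   259.00449995]
```

View pics/w1.png

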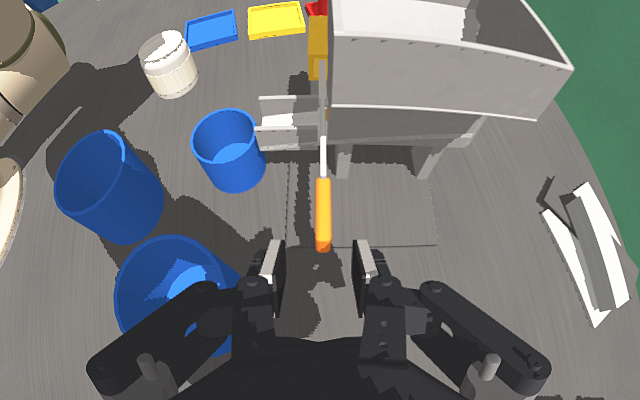

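Handle tab at (323,178–250) is centred between the pads, and the predicted grip point (323,228) lies on it. I'll advance and grip.

```bash
python3 -m jog '[[0,0,0,-0.001,0.001,0.022,40],[0,0,0,-0.001,0.001,0.022,40],[0,0,0,-0.001,0.001,0.022,40],[0,0,0,0,0,0,40],[0,0,0,0,0,0,0],[0,0,0,0,0,0,0],[0,0,0,0,0,0,0],[0,0,0,0,0,0,0]]' 80; python3 -c "
from rig import *;s=observe();print(s['position'],s['ft_force'],s['grip_width'],s['gripper_force'])"
```

```text
time_s: 5.32
position: [0.5536, -0.1175, 0.0833]
tool_rot: [[0.132, 0.984, 0.116], [0.731, -0.176, 0.659], [0.669, -0.002, -0.743]]
ft_force: [-11.9, -0.1, 7.4]
grip_width: 0.0091
gripper_force: 78.2
[ 0.55363258 -0.1175033   0.0832567 ] [-11.86458018  -0.13091315   7.4435697 ] 0.009073169309808324 78.15660238265991
```

```bash
python3 -m jog '[[0,0,0,-0.006,-0.001,-0.0053,0],[0,0,0,-0.006,0,-0.0053,0],[0,0,0,-0.006,0,-0.0053,0],[0,0,0,-0.006,0,-0.0053,0],[0,0,0,0,0,0,0],[0,0,0,0,0,0,0],[0,0,0,0,0,0,0],[0,0,0,0,0,0,0],[0,0,0,0,0,0,0],[0,0,0,0,0,0,0]]'; python3 - <<'E'
from rig import *
import cv2
for n in("top","side"):
    d=optics.get_image(n); im=d["pixels"][:,:,::-1]
    c=im[80:240,260:400] if n=="top" else im[125:275,270:410]
    cv2.imwrite(f"pics/{n}2.png",cv2.resize(c,None,fx=3,fy=3,interpolation=2))
import numpy as np
a,b=[cv2.resize(cv2.imread(f"pics/{n}2.png"),(400,450)) for n in("top","side")]; cv2.imwrite("pics/m2.png",np.hstack([a,b]))
E
```

```text
time_s: 6.58
position: [0.5478, -0.1492, 0.0833]
tool_rot: [[0.132, 0.984, 0.118], [0.732, -0.177, 0.658], [0.669, -0.0, -0.744]]
ft_force: [-8.0, -1.1, 7.6]
grip_width: 0.0089
gripper_force: 79.0
```

View pics/m2.png

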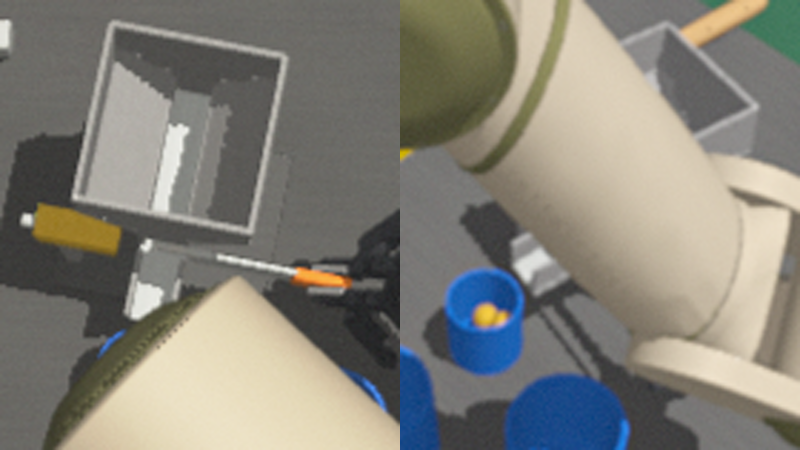

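Ramp at (175,170) is empty and brass balls are visible in the blue cup (485,318). Next I'll push back to just short of the starting position.

```bash
cat > ok.py <<'E'
import sys
from rig import observe
s=observe(); f=s["ft_force"]; p=-(f[0]*.18+f[1]*.984); q=s["position"]
print("push %.1f  s %.2fmm fz %.1f lat %.1f"%(p,1e3*((q[0]-.5536)*.18+(q[1]+.1175)*.984),f[2],f[0]*.984-f[1]*.18)); sys.exit(p>float(sys.argv[1]))
E
python3 -m jog '[[0,0,0,0.0054,-0.0008,0.004,0],[0,0,0,0.0049,0,0.0044,0],[0,0,0,0.0049,0,0.0044,0],[0,0,0,0.0049,0,0.0044,0],[0,0,0,0.0034,0,0.003,0],[0,0,0,0,0,0,0]]'; python3 ok.py 9 && python3 -m jog '[[0,0,0,0.0007,0,0.0007,0],[0,0,0,0,0,0,0]]' >/dev/null; python3 ok.py 9
```

```text
time_s: 7.42
position: [0.5532, -0.1188, 0.0834]
tool_rot: [[0.132, 0.984, 0.12], [0.733, -0.178, 0.657], [0.668, 0.001, -0.744]]
ft_force: [-3.7, -1.5, 3.4]
grip_width: 0.0087
gripper_force: 78.6
push 2.2  s -1.40mm fz 3.4 lat -3.4
push 2.2  s -1.40mm fz 3.4 lat -3.4False
False
```

```bash
sed -i 's/sys.exit(p>float(sys.argv\[1\]))/sys.exit(int(p>float(sys.argv[1])))/' ok.py
j="python3 -m jog"
python3 ok.py 9 && python3 -m jog '[[0,0,0,0.0007,0,0.0007,0],[0,0,0,0,0,0,0]]' >/dev/null; python3 ok.py 9 && python3 -m jog '[[0,0,0,0.0007,0,0.0007,0],[0,0,0,0,0,0,0]]' >/dev/null; python3 ok.py 9 && python3 -m jog '[[0,0,0,0.0007,0,0.0007,0],[0,0,0,0,0,0,0]]' >/dev/null; python3 ok.py 9
```

```text
push 2.2  s -1.40mm fz 3.4 lat -3.4
push 3.7  s -0.58mm fz 5.9 lat -4.1
push 4.4  s 0.44mm fz 7.0 lat -5.2
push 4.0  s 1.44mm fz 5.8 lat -3.7
```

```bash
python3 -m jog '[[0,0,0,0.00075,0,0.00065,0],[0,0,0,0,0,0,0]]' >/dev/null; python3 ok.py 8.5 && python3 -m jog '[[0,0,0,0.00075,0,0.00065,0],[0,0,0,0,0,0,0]]' >/dev/null && python3 ok.py 8.5 && python3 -m jog '[[0,0,0,0.00075,0,0.00065,0],[0,0,0,0,0,0,0]]' >/dev/null && python3 ok.py 8.5 && python3 -m jog '[[0,0,0,0.00075,0,0.00065,0],[0,0,0,0,0,0,0]]' >/dev/null && python3 ok.py 8.5 && python3 -m jog '[[0,0,0,0.00075,0,0.00065,0],[0,0,0,0,0,0,0]]' >/dev/null && python3 ok.py 8.5 && python3 -m jog '[[0,0,0,0.00075,0,0.00065,0],[0,0,0,0,0,0,0]]' >/dev/null && python3 ok.py 8.5
```

```text
push 4.2  s 2.42mm fz 7.0 lat -4.6
push 4.4  s 3.41mm fz 6.6 lat -4.8
push 4.0  s 4.39mm fz 5.6 lat -4.9
push 3.6  s 5.39mm fz 6.3 lat -4.8
push 5.3  s 6.37mm fz 5.3 lat -4.8
push 4.0  s 7.39mm fz 5.7 lat -4.3
```

```bash
python3 -m jog '[[0,0,0,0.00075,0,0.00065,0],[0,0,0,0,0,0,0]]' >/dev/null; python3 ok.py 8.5 && python3 -m jog '[[0,0,0,0.00075,0,0.00065,0],[0,0,0,0,0,0,0]]' >/dev/null && python3 ok.py 8.5 && python3 -m jog '[[0,0,0,0.00075,0,0.00065,0],[0,0,0,0,0,0,0]]' >/dev/null && python3 ok.py 8.5 && python3 -m jog '[[0,0,0,0.00075,0,0.00065,0],[0,0,0,0,0,0,0]]' >/dev/null && python3 ok.py 8.5 && python3 -m jog '[[0,0,0,0.00075,0,0.00065,0],[0,0,0,0,0,0,0]]' >/dev/null && python3 ok.py 8.5 && python3 -m jog '[[0,0,0,0.00075,0,0.00065,0],[0,0,0,0,0,0,0]]' >/dev/null && python3 ok.py 8.5 && python3 -m jog '[[0,0,0,0.00075,0,0.00065,0],[0,0,0,0,0,0,0]]' >/dev/null && python3 ok.py 8.5 && python3 -m jog '[[0,0,0,0.00075,0,0.00065,0],[0,0,0,0,0,0,0]]' >/dev/null && python3 ok.py 8.5
```

```text
push 4.0  s 8.39mm fz 5.7 lat -4.1
push 4.3  s 9.35mm fz 5.6 lat -5.6
push 4.6  s 10.36mm fz 6.5 lat -5.5
push 4.0  s 11.35mm fz 5.4 lat -5.7
push 5.2  s 12.34mm fz 5.8 lat -3.7
push 4.4  s 13.33mm fz 5.5 lat -3.2
push 4.8  s 14.30mm fz 5.3 lat -4.4
push 4.0  s 15.32mm fz 4.9 lat -4.0
```

```bash
python3 -m jog '[[0,0,0,0.00075,0,0.00065,0],[0,0,0,0,0,0,0]]' >/dev/null; python3 ok.py 8.5 && python3 -m jog '[[0,0,0,0.00075,0,0.00065,0],[0,0,0,0,0,0,0]]' >/dev/null && python3 ok.py 8.5 && python3 -m jog '[[0,0,0,0.00075,0,0.00065,0],[0,0,0,0,0,0,0]]' >/dev/null && python3 ok.py 8.5 && python3 -m jog '[[0,0,0,0.00075,0,0.00065,0],[0,0,0,0,0,0,0]]' >/dev/null && python3 ok.py 8.5 && python3 -m jog '[[0,0,0,0.00075,0,0.00065,0],[0,0,0,0,0,0,0]]' >/dev/null && python3 ok.py 8.5 && python3 -m jog '[[0,0,0,0.00075,0,0.00065,0],[0,0,0,0,0,0,0]]' >/dev/null && python3 ok.py 8.5 && python3 -m jog '[[0,0,0,0.00075,0,0.00065,0],[0,0,0,0,0,0,0]]' >/dev/null && python3 ok.py 8.5 && python3 -m jog '[[0,0,0,0.00075,0,0.00065,0],[0,0,0,0,0,0,0]]' >/dev/null && python3 ok.py 8.5
```

```text
push 4.4  s 16.28mm fz 5.7 lat -4.5
push 5.7  s 17.10mm fz 5.7 lat -4.8
push 10.5  s 17.52mm fz 5.4 lat -6.1
```

```bash
python3 -m jog '[[0,0,0,0.0006,0,0.0005,0],[0,0,0,0,0,0,0],[0,0,0,0,0,0,0]]' >/dev/null; python3 ok.py 8.5; python3 -m jog '[[0,0,0,0,0,0,0]]' >/dev/null; python3 ok.py 8.5
```

```text
push 11.4  s 17.81mm fz 5.3 lat -6.7
push 12.8  s 17.78mm fz 6.0 lat -6.6
```

```bash
python3 -m jog '[[0,0,0,0.0006,0,0.0005,0],[0,0,0,0,0,0,0],[0,0,0,0,0,0,0]]' >/dev/null; python3 ok.py 16.5 && python3 -m jog '[[0,0,0,0.0005,0,0.0004,0],[0,0,0,0,0,0,0]]' >/dev/null; python3 ok.py 8.5; python3 -m jog '[[0,0,0,0,0,0,0]]' >/dev/null; python3 ok.py 8.5
```

```text
push 15.2  s 18.11mm fz 6.3 lat -7.9
push 18.2  s 18.33mm fz 6.3 lat -7.6
push 17.0  s 18.36mm fz 6.7 lat -7.5
```

```bash
python3 -m jog '[[0,0,0,0.0001,0,0.0001,0],[0,0,0,0,0,0,0],[0,0,0,0,0,0,0]]' >/dev/null; python3 ok.py 9; python3 -m jog '[[0,0,0,0,0,0,0],[0,0,0,0,0,0,0],[0,0,0,0,0,0,0]]' >/dev/null; python3 ok.py 9;python3 -m jog '[[0,0,0,0,0,0,0],[0,0,0,0,0,0,0]]'; python3 ok.py 9
```

```text
push 17.9  s 18.36mm fz 6.7 lat -8.2
push 17.6  s 18.35mm fz 6.3 lat -7.8
time_s: 14.68
position: [0.5569, -0.0994, 0.0833]
tool_rot: [[0.133, 0.984, 0.12], [0.735, -0.179, 0.654], [0.665, 0.001, -0.747]]
ft_force: [-11.6, -16.1, 5.6]
grip_width: 0.0088
gripper_force: 80.7
push 18.0  s 18.36mm fz 5.6 lat -8.5
```

```bash
python3 -m jog '[[0,0,0,-0.001,0,-0.0009,0],[0,0,0,0,0,0,40],[0,0,0,0,0,0,40],[0,0,0,0,0,0,40],[0,0,0,0,0,-0.03,40],[0,0,0,0,0,-0.04,40],[0,0,0,0,0,-0.04,40],[0,0,0,0,0,0,40]]'; python3 - <<'E'
from rig import *
import cv2,pickle,numpy as np
s=observe();d=optics.get_image("wrist"); R=cv2.Rodrigues(d["rvec"])[0]
print("cam in tool",s["tool_rot"].T@(-R.T@d["tvec"].ravel()-s["position"]), "q",s["q"])
E
```

```text
time_s: 15.68
position: [0.5444, -0.1716, 0.1658]
tool_rot: [[0.132, 0.984, 0.123], [0.734, -0.18, 0.655], [0.667, 0.004, -0.745]]
ft_force: [-0.6, 0.9, -0.4]
grip_width: 0.0342
gripper_force: 0.0
cam in tool [ 0.07681053 -0.00073457 -0.14161465] q [-44.57589019  34.86603242  74.41285977  33.76935719  96.05431199
 -38.40521422]
```

```bash
python3 -m jog '[[0,-0.183,0,0,0,-0.02,40],[0,-0.183,0,0,0,-0.02,40],[0,-0.183,0,0,0,-0.01,40],[0,-0.184,0,0,0,-0.01,40]]' && python3 -m jog '[[0,0,-0.175,0,0,0,100],[0,0,-0.175,0,0,0,100],[0,0,-0.175,0,0,0,100],[0,0,-0.175,0,0,0,100],[0,0,-0.175,0,0,0,100],[0,0,-0.175,0,0,0,100],[0,0,-0.175,0,0,0,100],[0,0,-0.175,0,0,0,100],[0,0,-0.171,0,0,0,100]]' && python3 -m jog '[[0,0,0,0.047,0,0,100],[0,0,0,0.047,0,0,100],[0,0,0,0,0.047,0.005,100],[0,0,0,0,0.048,0.005,100],[0,0,0,0,0.048,0.005,100],[0,0,0,0,0,0,100]]'
python3 - <<'E'
from rig import *
import cv2,pickle,numpy as np
s=observe();d=optics.get_image("wrist"); pickle.dump(d,open("pics/w3.pkl","wb")); cv2.imwrite("pics/w3.png",d["pixels"][:,:,::-1])
R=cv2.Rodrigues(d["rvec"])[0]
c=R@np.array([.4766,-.0142,.062])+d["tvec"].ravel(); th=np.arctan2(np.hypot(c[0],c[1]),c[2]); v=c[:2]/np.hypot(*c[:2]); print(v*th*d["mtx"][0,0]+d["mtx"][:2,2])
E
```

```text
time_s: 16.23
position: [0.5386, -0.1978, 0.215]
tool_rot: [[0.177, 0.984, -0.001], [0.984, -0.177, -0.006], [-0.006, -0.0, -1.0]]
ft_force: [-0.0, -0.1, 0.1]
grip_width: 0.0341
gripper_force: 0.0
time_s: 17.35
position: [0.5385, -0.1972, 0.2138]
tool_rot: [[-0.985, 0.17, -0.002], [0.17, 0.985, 0.001], [0.003, 0.0, -1.0]]
ft_force: [-0.4, 0.2, -0.1]
grip_width: 0.0855
gripper_force: 0.0
time_s: 18.1
position: [0.4708, -0.0376, 0.1988]
tool_rot: [[-0.985, 0.172, -0.003], [0.172, 0.985, 0.001], [0.003, 0.0, -1.0]]
ft_force: [0.1, -0.9, 0.7]
grip_width: 0.0854
gripper_force: 0.0
[342.1025711 188.2162579]
```

View pics/w3.png

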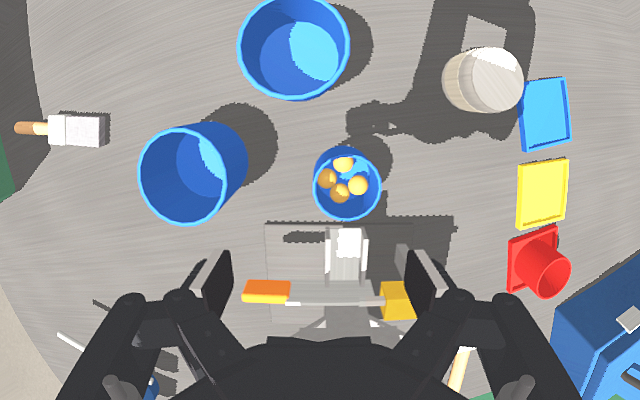

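All four balls are in the small cup, rim about (347,185). I'll refine the rim centre numerically.

```bash
python3 - <<'E'
import pickle,cv2,numpy as np
from scipy.optimize import least_squares
d=pickle.load(open("pics/w3.pkl","rb")); R=cv2.Rodrigues(d["rvec"])[0]; t=d["tvec"].ravel()
im=d["pixels"].astype(int); m=((im[:,:,2]>im[:,:,0]+60)).astype(np.uint8); m[:, :300]=0; m[:,395:]=0; m[:135]=0; m[235:]=0
n,l,st,ce=cv2.connectedComponentsWithStats(m); k=1+st[1:,4].argmax(); print(st[k])
c=max(cv2.findContours((l==k).astype(np.uint8),0,1)[0],key=len); h=cv2.convexHull(c)[:,0].astype(float)
def pr(P):
    c=P@R.T+t; r=np.hypot(c[:,0],c[:,1]); return c[:,:2]/r[:,None]*(np.arctan2(r,c[:,2])*d["mtx"][0,0])[:,None]+d["mtx"][:2,2]
a=np.linspace(0,2*np.pi,180); T=np.c_[np.cos(a),np.sin(a)]*.033
def sil(p):
    P=np.vstack([np.c_[p[0]+T[:,0],p[1]+T[:,1],np.full(180,z)] for z in(0,.062)]); return cv2.convexHull(pr(P).astype(np.float32))
f=lambda p:[cv2.pointPolygonTest(sil(p),tuple(map(float,q)),True) for q in h]
r=least_squares(f,[.475,-.012],diff_step=1e-3,loss='soft_l1'); print(r.x,np.round(r.fun,1)[:0],np.abs(r.fun).mean())
E
```

```text
[ 312  145   70   77 2930]
[ 0.47768538 -0.00955978] [] 0.22100830175518693
```

```bash
python3 -m jog '[[0,0,0,-0.001,0.028,0,100],[0,0,0,0,0,0.035,100],[0,0,0,0,0,0.035,100],[0,0,0,0,0,0.035,100],[0,0,0,0,0,0,100]]'; python3 - <<'E'
from rig import *
import cv2,pickle
d=optics.get_image("wrist"); pickle.dump(d,open("pics/w4.pkl","wb")); cv2.imwrite("pics/w4.png",d["pixels"][:,:,::-1])
E
```

```text
time_s: 18.77
position: [0.4761, -0.0142, 0.0933]
tool_rot: [[-0.984, 0.178, -0.006], [0.178, 0.984, 0.001], [0.006, -0.001, -1.0]]
ft_force: [-0.2, -0.4, -0.1]
grip_width: 0.0857
gripper_force: 0.0
```

View pics/w4.png

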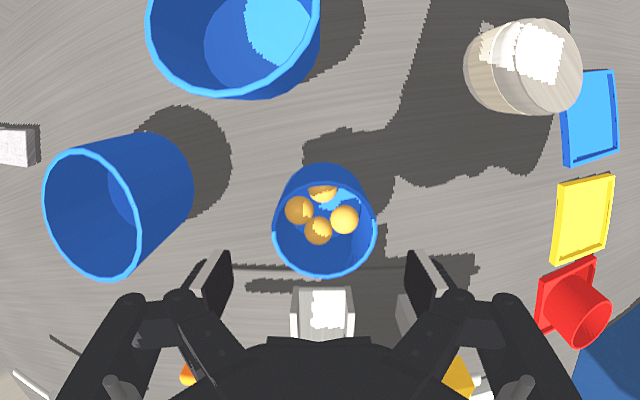

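The cup rim spans columns 272–377 (centre 324) and the pad midline is at 320, so I need +3 mm along the tool y axis. Then I'll lower and grip.

```bash
python3 -m jog '[[0,0,0,-0.001,0.003,0.023,100],[0,0,0,0,0,0.023,100],[0,0,0,0,0,0.023,100],[0,0,0,0,0,0,100]]' ; python3 -m jog '[[0,0,0,0,0,0,50],[0,0,0,0,0,0,50],[0,0,0,0,0,0,50],[0,0,0,0,0,0,50]]' 30
```

```text
time_s: 19.32
position: [0.4792, -0.0115, 0.0265]
tool_rot: [[-0.984, 0.178, -0.001], [0.178, 0.984, -0.001], [0.001, -0.001, -1.0]]
ft_force: [-0.2, -0.2, 1.1]
grip_width: 0.0852
gripper_force: 0.0
time_s: 19.82
position: [0.4799, -0.0114, 0.0278]
tool_rot: [[-0.984, 0.178, 0.003], [0.178, 0.984, -0.002], [-0.003, -0.001, -1.0]]
ft_force: [-0.3, -0.0, 7.1]
grip_width: 0.0635
gripper_force: 33.6
```

```bash
python3 -m jog '[[0,0,0,0,0,-0.002,50],[0,0,0,0.005,0,-0.003,50],[0,0,0,0.012,0,-0.008,50],[0,0,0,0.015,0,-0.02,50],[0,0,0,0.005,0,-0.03,50],[0,0,0,0,0,-0.03,50],[0,0,0,0,0,-0.03,50],[0,0,0,0,0,-0.015,50],[0,0,0,0,0,0,50]]' 40; python3 -m jog '[[0,0,0,0,0.015,0,50],[0,0,0,0.001,0.03,0,50],[0,0,0,0.006,0.038,0,50],[0,0,0,0.006,0.038,0,50],[0,0,0,0.006,0.038,0,50],[0,0,0,0.006,0.038,0,50],[0,0,0,0.004,0.03,0,50],[0,0,0,0.003,0.025,0,50],[0,0,0,0,0.012,0,50],[0,0,0,0,0,0,50]]'
```

```text
time_s: 20.95
position: [0.4422, -0.0043, 0.1651]
tool_rot: [[-0.984, 0.178, 0.002], [0.178, 0.984, -0.001], [-0.002, -0.001, -1.0]]
ft_force: [0.0, -0.5, -2.9]
grip_width: 0.0634
gripper_force: 45.6
time_s: 22.2
position: [0.4578, 0.2615, 0.1633]
tool_rot: [[-0.984, 0.177, -0.001], [0.177, 0.984, -0.001], [0.001, -0.002, -1.0]]
ft_force: [0.0, 0.1, -3.7]
grip_width: 0.0637
gripper_force: 45.5
```

```bash
python3 - <<'E'
from h import *
from rig import *
for n,(a,b,c,e) in dict(top0=(195,260,165,222),side0=(165,210,195,255)).items():
    d=load(n); im=d["pixels"].astype(int)[a:b,c:e]; m=(im[:,:,2]>im[:,:,0]+60).astype(np.uint8)
    k=max(cv2.findContours(m,0,1)[0],key=cv2.contourArea); h=k[:,0]+[c,a]
    P=np.array([back(d,p,.012)[:2] for p in h]); (cx,cy),sz,an=cv2.minAreaRect((P*1000).astype(np.float32)); print(n,cx,cy,sz,an)
d=optics.get_image("wrist"); pickle.dump(d,open("pics/w5.pkl","wb")); cv2.imwrite("pics/w5.png",d["pixels"][:,:,::-1])
E
```

```text
top0 436.2057800292969 267.24945068359375 (89.63435363769531, 91.7943344116211) 4.692343711853027
side0 436.09429931640625 262.5840148925781 (94.37117767333984, 99.19270324707031) 4.545251846313477
```

View pics/w5.png

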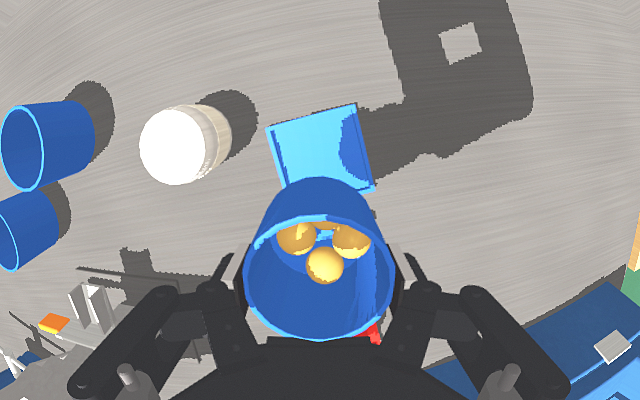

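Four balls are still in the gripped cup at (320,270). The blue bay behind it shows corners (267,126), (355,104) and (375,190).

```bash
python3 - <<'E'
from h import *
from rig import observe
d=load("w5"); R=cv2.Rodrigues(d["rvec"])[0]; c=-R.T@d["tvec"].ravel(); K=d["mtx"]
def fb(uv,z):
    v=np.array(uv)-K[:2,2]; r=np.hypot(*v); th=r/K[0,0]; ray=R.T@np.r_[v/r*np.sin(th),np.cos(th)]; return c+ray*(z-c[2])/ray[2]
P=[fb(u,.012) for u in[(267,126),(355,104),(375,190)]]; print(np.round(P,4), np.linalg.norm(P[0]-P[1]),np.linalg.norm(P[1]-P[2]),"centre",(P[0]+P[2])/2)
print("rim near",fb((320,341),.062+.135),observe()["position"])
E
```

```text
[[0.3945 0.2246 0.012 ]
 [0.3889 0.3103 0.012 ]
 [0.4756 0.3172 0.012 ]] 0.08586487572946654 0.08698930973850312 centre [0.43503916 0.2709081  0.012     ]
rim near [0.48647025 0.25884565 0.197     ] [0.45783645 0.26083688 0.16342236]
```

```bash
python3 -m jog '[[0,0,0,0.01,0.002,0.005,50],[0,0,0,0.01,0.002,0.02,50],[0,0,0,0,0,0.03,50],[0,0,0,0,0,0.03,50],[0,0,0,0,0,0.025,50],[0,0,0,0,0,0.012,50],[0,0,0,0,0,0,50],[0,0,0,0,0,0,50]]'; python3 -m jog '[[0,0,0,0,0,0.003,50],[0,0,0,0,0,0.002,50],[0,0,0,0,0,0,50]]'
```

```text
time_s: 23.25
position: [0.4396, 0.2685, 0.0428]
tool_rot: [[-0.984, 0.178, 0.001], [0.178, 0.984, -0.0], [-0.001, -0.0, -1.0]]
ft_force: [0.6, -0.3, -3.4]
grip_width: 0.0635
gripper_force: 45.3
time_s: 23.62
position: [0.4391, 0.2684, 0.0369]
tool_rot: [[-0.984, 0.178, -0.0], [0.178, 0.984, -0.001], [0.0, -0.001, -1.0]]
ft_force: [0.4, -0.2, -3.3]
grip_width: 0.064
gripper_force: 45.3
```

Clear of the rim so far. Now down to the floor.

```bash
python3 -m jog '[[0,0,0,0,0,0.002,50],[0,0,0,0,0,0,50]]'; python3 -m jog '[[0,0,0,0,0,0.0015,50],[0,0,0,0,0,0,50]]'; python3 - <<'E'
from h import *
from rig import *
a=optics.get_image("side")["pixels"][150:240,180:290]; b=optics.get_image("top")["pixels"][180:270,150:260]
cv2.imwrite("pics/m6.png",cv2.resize(np.hstack([a,b])[:,:,::-1],None,fx=3.6,fy=3.6,interpolation=2))
E
```

```text
time_s: 23.88
position: [0.4391, 0.2684, 0.0348]
tool_rot: [[-0.984, 0.178, -0.0], [0.178, 0.984, -0.001], [0.0, -0.001, -1.0]]
ft_force: [-0.7, 0.2, -3.1]
grip_width: 0.0637
gripper_force: 45.3
time_s: 24.12
position: [0.4391, 0.2684, 0.0333]
tool_rot: [[-0.984, 0.178, -0.0], [0.178, 0.984, -0.001], [0.0, -0.001, -1.0]]
ft_force: [0.8, -0.1, -2.8]
grip_width: 0.0636
gripper_force: 45.3
```

View pics/m6.png

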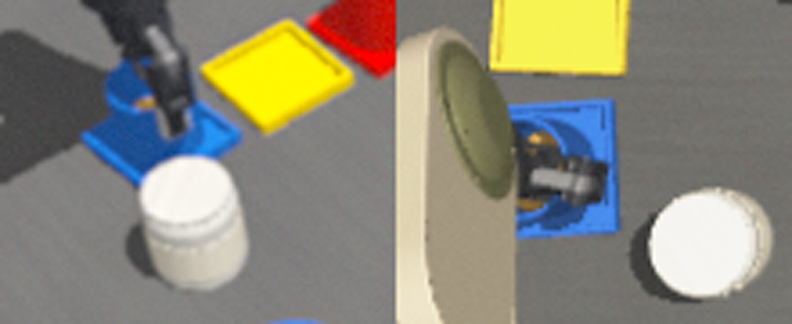

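The cup sits within the blue tray in both views (left crop ~(160,115), right crop ~(550,170)). Lowering until contact.

```bash
python3 -m jog '[[0,0,0,0,0,0.001,50],[0,0,0,0,0,0,50]]'|grep -E "pos|ft"; python3 -m jog '[[0,0,0,0,0,0.001,50],[0,0,0,0,0,0,50]]'|grep -E "pos|ft"
```

```text
position: [0.4391, 0.2684, 0.0324]
ft_force: [0.1, -0.4, -3.1]
position: [0.4392, 0.2684, 0.0319]
ft_force: [-3.0, -0.0, 3.8]
```

```bash
python3 -m jog '[[0,0,0,0,0,0,80],[0,0,0,0,0,0,100],[0,0,0,0,0,0,100],[0,0,0,0,0,0,100],[0,0,0,0,0,-0.01,100],[0,0,0,0,0,-0.03,100],[0,0,0,0,0,-0.05,100],[0,0,0,0,0,-0.05,100],[0,0,0,0,0,-0.05,100],[0,0,0,0,0,0,100]]'; python3 - <<'E'
from h import *
from rig import *
w=optics.get_image("wrist")["pixels"][100:390,180:480]; s=optics.get_image("side")["pixels"][130:270,180:410]; 
w=cv2.resize(w,(300,290)); s=cv2.resize(s,(476,290),interpolation=2)
cv2.imwrite("pics/m7.png",np.hstack([w,s])[:,:,::-1])
E
```

```text
time_s: 25.98
position: [0.4403, 0.269, 0.2256]
tool_rot: [[-0.984, 0.178, 0.008], [0.178, 0.984, 0.002], [-0.007, 0.003, -1.0]]
ft_force: [-0.7, 0.9, 0.5]
grip_width: 0.0855
gripper_force: 0.0
```

View pics/m7.png

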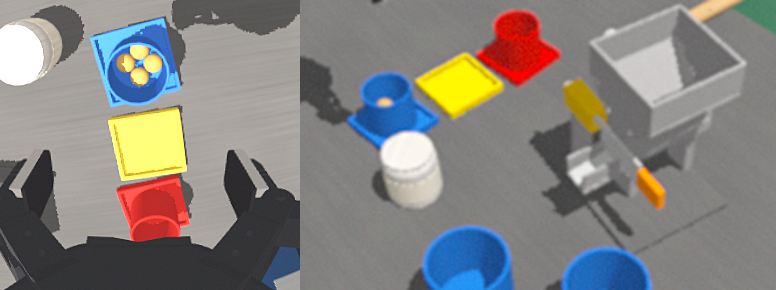

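The cup stands upright in the blue bay at (138,65) with all four balls. The gate is shut, and the red cup and tin are untouched.

```bash
python3 -c "
from rig import job;print(job.close_job())"
```

```text
the job is handed in; nothing more can be done
None
```

I handed the job in at about 26 s: all four balls are in the blue cup, which stands upright in the blue bay. Before that I pushed the gate shut and held it about 1 s at roughly 13 N on the buffer, estimated from the wrist force less friction; I left the red cup, tin and brush alone.

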